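# Gauge a heat sink between caliper jaws under a low lamp

## Task

Take the finned heat sink out of the tray and set it down upright, without dropping it, on the gauge's bed between the open jaws, with its flat back or its fin tips facing the jaws. Let go of it, then slide the jaw with the black thumb fin shut on it until the needle stays between the two marks on the dial once you have let go; never drive the needle to its stop. Leave the other parts and the solder spool where they are.

Things in the scene. Friction and masses are not known exactly. Their poses are not given: they have to be found in the camera images.
- heat_sink: Bare aluminium heat sink standing upright in the tray, the only finned part: 44 (its x) x 30 (its y) x 60 mm tall, upright flat back plate on its -y side, five upright fins towards +y whose tips end flush in one plane. 120 g. Origin: centre of its underside. It starts turned 0.7 rad to the left at most (x axis away from the robot).
- spacer: Bystander in the tray: turned aluminium round, 34 mm diameter, 58 mm tall. Origin: centre of its underside.
- transformer: Bystander in the tray: small black and dark-steel transformer, 40 x 36 x 44 mm tall. Origin: centre of its underside.
- spool: Bystander on the bench: black solder spool standing on its flange, 60 mm diameter, 40 mm tall. Origin: centre of its underside.
- tray: Fixed shallow black tray, 80 (x) x 290 (y) mm, rim 12 mm high, floor 4 mm thick. The three parts stand on its floor in a row along its y, about 100 mm apart. Origin: centre of its underside.
- gauge: Fixed bench caliper on a dark steel base 90 (x) x 440 (y) x 18 mm. Its x points away from the robot, its y to the robot's left (turned up to 0.24 rad); the jaws close along its y. Origin: under the bed's centre, at bench height. A beam 54 mm high runs along y at x 31 to 45 mm. The anvil's grey housing is 68 mm high, x -33 to 17, y 80 to 156 mm.
- bed (a point): Centre of the steel bed's top face (gauge x 0, y 0, 30 mm above the bench); axes as the gauge. The bed reaches x -30 to 30, y -90 to 80 mm.
- lamp (a point): Middle of the underside of the lamp bar hung over bed and jaws (gauge x 12, y 0, 193 mm up). The bar is 36 mm wide in x, 24 mm high, y -280 to 280 mm, on posts at y -260 and 260 mm. It blocks a vertical gripper: reach in with the tool leaning back towards the robot, 25 to 45 degrees from vertical, and pick the heat sink at the same lean so that it lands upright.
- dial (a point): Centre of the dial's face on top of the anvil's housing (gauge x -28, y 125, 78 mm up); the dial is 60 mm in diameter.
- jaw (a joint): Sliding jaw, m: 0 fully open, grows to 0.125 as it slides along the gauge's +y towards the anvil. Its flat face (40 mm wide in x, 31 to 57 mm above the bench) is at gauge y = -0.080 + value. Stiff: takes about 9 N to slide and stays where it is left. Starts between 0 and 0.03.
- jaw_face (a point): Centre of the sliding jaw's flat face, 44 mm above the bench.
- fin_top (a point): Top centre of the black thumb fin on the sliding jaw: 14 mm thick (gauge y), 30 mm wide (gauge x), free to grip from 60 to 100 mm above the bench, 45 mm behind the jaw's face (gauge -y side).
- anvil (a joint): Spring-loaded anvil opposite the sliding jaw, m: 0 at rest, pushed in along the gauge's +y as the part presses on it, stop at 0.010. Its flat face (40 mm wide, 31 to 57 mm above the bench) is at gauge y = 0.050 + value. About 1.2 N starts it, then 0.6 N per mm. The dial's two marks stand for 0.003 and 0.008.
- anvil_face (a point): Centre of the anvil's flat face, 44 mm above the bench.
- needle (a joint): Dial needle, rad: 0 points to the gauge's -x (towards the robot), turns clockwise seen from above, towards the gauge's +y, by 0.15 rad per mm of anvil travel. The two black marks are at 0.45 and 1.2; its stop is at 1.5.

How it is judged:
On the way:
1. the heat sink stands upright on the bed between the open jaws, let go, the anvil not pressed (x of heat_sink in the frame of gauge between -0.02 and 0.02 m and z of heat_sink in the frame of gauge between 0.026 and 0.034 m and angle between heat_sink's own z axis and vertical below 0.1 rad and angle between the x axis of heat_sink and the x axis of gauge, either way round below 0.3 rad and contact force between the fingers and heat_sink below 0.1 N and y of heat_sink in the frame of gauge between -0.07 and 0.04 m and value of joint anvil below 0.0015 m), for 0.2 s.
At the end, for the whole second after the job is handed in: Heat sink upright (0.1 rad) on the bed, within 20 mm of its centre line in gauge x, 30 to 50 mm towards the anvil in y, square to the jaws (0.3 rad), let go, at rest, pinched by jaw and anvil (faces 27 to 33 mm apart), the anvil 2.5 to 8.5 mm in (needle between the marks) (x of heat_sink in the frame of gauge between -0.02 and 0.02 m and z of heat_sink in the frame of gauge between 0.026 and 0.034 m and angle between heat_sink's own z axis and vertical below 0.1 rad and angle between the x axis of heat_sink and the x axis of gauge, either way round below 0.3 rad and contact force between the fingers and heat_sink below 0.1 N and y of heat_sink in the frame of gauge between 0.03 and 0.05 m and value of joint anvil between 0.0025 and 0.0085 m and distance between jaw_face and anvil_face between 0.027 and 0.033 m and linear speed of heat_sink below 0.01 m/s); the robot touches nothing.
It fails at once if the needle was driven to its stop (anvil more than 9.5 mm in) (value of joint anvil above 0.0095 m).
It fails at once if the heat sink was dropped (falling free faster than 0.6 m/s) (linear speed of heat_sink above 0.6 m/s and contact force between the fingers and heat_sink below 0.05 N).
It fails at once if a bystander was knocked over or moved more than 25 mm (distance of any of spacer, transformer, spool from where it was at the start of the episode above 0.025 m or angle between any of spacer, transformer, spool's own z axis and vertical above 0.4 rad).
It also fails if it takes over 58 s, if anything falls off the work surface, if the arm or the gripper's body presses on something with over 40 N, if the wrist force passes 120 N, or if a joint passes its speed limit or range.

## Robot

A 7-joint arm with a two-finger parallel gripper is mounted at the origin on the work surface. World frame = base frame: x ahead of the robot, y to its left, z up, the work surface at z = 0. Lengths are in m, angles in rad, forces in N, time in s.
With the tool pointing down it reaches from about 0.425 to 0.875 m from the base axis. Payload 4.7 kg.
Tool frame: the origin (TCP) lies between the finger pads; the fingertips stand 14 mm ahead of it and the grasp point (between the pads) lies 5 mm behind it; z points along the fingers, y is the line along which they close (so a half turn about z gives the same grasp; the last joint's range is limited). The gripper opens to 87 mm and grips with 3 to 60 N. Pads are 19 mm wide; open, the fingers measure 117 mm over their backs; the gripper's body (75 mm by 190 mm) begins 51 mm behind the grasp point.
Start: joints at [1.241, 0.321, -0.07, 1.45, 0.023, 1.371, -0.057], TCP at [0.219, -0.612, 0.237] pointing down, gripper open.
Joint ranges: [-2.86, 2.86], [-0.3, 2.09], [-1.38, 1.24], [0.06, 2.45], [-1.56, 4.7], [0.09, 2.05], [-2.69, 2.69]. Speed limits (rad/s): [2.57, 2.57, 3.14, 3.14, 3.14, 3.14, 3.14].

## Interface

Orientations are given as a rotation vector (axis times angle).
In Python, from workcell import status, optics, arm gives the robot as it stands. The module is installed in compiled form; this text tells all that it offers.
- The arm moves only by the tool move_arm, never from a script. Its argument "plan" is text: rows parted by semicolons, each of 7 numbers parted by spaces: the shift along the tool's x, y, z scaled (see below), then the turn, a rotation vector about the tool's x, y, z scaled (see below), then the opening, from 0 (shut) to 1 (fully open). In form: x y z ax ay az hand; .... A call has exactly 10 rows; each row is the pose to reach, as a shift and turn from the pose commanded when the call began, along the tool's axes at that moment, turning the shorter way round; what a row does not reach only later rows make up. The controller multiplies each number of a shift by 50 cm and each number of a turn by pi rad. A row lasts 1/8 s, in which the tool goes at most 62.5 mm and 10.7 degrees, less where a joint would pass 70% of its speed; a pose out of reach is approached as far as the arm can. A call with a number of a shift or a turn outside -1 to 1 is refused whole. A call with a gripper value outside its range is refused whole. The fingers move at their own pace and stop on an object; "force" is the grip in N (left out, the last holds). Time passes only in rows, so rows that repeat a pose let the fingers close, or fill a call up. It gives the time, the measured TCP pose, the force, the opening and the grip force at its end, in the units of the state.
- status.get_obs(): the state, without advancing time (a new reading comes with each control period).
- optics.capture(name): name is "scene" or "top" or "wrist"; returns the picture (420x560x3 uint8, red, green, blue); there is no depth.
- optics.camera_info(name): a dict with "vfov" (degrees; the focal length in pixels is half the picture's height over the tangent of half this angle, whatever the lens; pixels are square), "cx", "cy" (the principal point, pixels), "camera_from_world" (4x4, takes a point from world to camera coordinates); the wrist camera has in their place "T_tool_cam" (4x4, takes a point from camera to tool coordinates, whose origin is the TCP and whose axes are the flange's). Camera axes: x right, y down, z forward; pixel columns grow to the right and rows downward; lengths in m; the calibration is good to about 2 mm. A picture is of the moment at which its call begins: read the wrist's pose just before it. camera_info takes no time and is no camera call.
- arm.job_done(): hands the job in; it is judged then, once.
The state is a dict: "clock": time; "qpos": joint angles; "joint_vel": joint speeds; "joint_efforts": joint torques, N m; "ee_pos": TCP position; "ee_rot": TCP orientation; "ft_force": force on the tool from outside, world axes, zero at the start; "ft_torque": the same for the moment, N m; "gripper_width": finger opening in m; "grasp_force": force on a finger pad.
Only numpy, scipy, OpenCV 4.12 (cv2) and the standard library are available. Lean on these libraries where they do the work, as an engineer would, in place of code of your own. Each camera call takes 0.05 s, during which the arm holds its last target. There are 200 camera calls.

## Working session

There is one attempt and no reset: what is moved stays moved. The work goes in short steps, Python scripts to look and compute and a tool call to move; the robot and the scene stay as the last step left them, time stands still between calls to the robot, and variables do not carry over. Pictures are saved under pics/ and viewed, at most 11 in all, crops included, and the job is handed in when it is done.

Besides the shell and the picture viewer there is one more tool, called as name(argument=value, ...), one argument or row to a line, values as JSON. move_arm: Moves the arm, as the interface text tells. Its arguments: {"type":"object","properties":{"plan":{"type":"string"},"force":{"type":"number"}},"required":["plan"]}

```bash
mkdir -p pics; python3 - <<'E'
from workcell import status, optics
import cv2,numpy as np
np.set_printoptions(precision=4,suppress=True)
o=status.get_obs();print(o)
for n in ("scene","top","wrist"):
    print(n,optics.camera_info(n))
    cv2.imwrite(f"pics/{n}0.png",optics.capture(n)[:,:,::-1])
E
```

```text
{'clock': 0.0, 'qpos': array([ 1.2411,  0.3218, -0.0701,  1.4517,  0.0226,  1.3708, -0.0569]), 'joint_vel': array([ 0.0005,  0.0008, -0.0016,  0.0008,  0.0002,  0.0012,  0.0012]), 'joint_efforts': array([ -0.0003, -49.129 ,  -0.4041, -31.253 ,  -0.0641,   0.0437,
         0.0002]), 'ee_pos': array([ 0.2189, -0.6115,  0.2355]), 'ee_rot': array([-3.0934, -0.5371,  0.0007]), 'ft_force': array([-0.1435, -0.2553,  0.2051]), 'ft_torque': array([-0.0272, -0.0085,  0.0658]), 'grasp_force': 0.0, 'gripper_width': 0.08718201242738989}
scene {'vfov': 44.58017166535173, 'cx': 270.5984455696231, 'cy': 210.4830170857905, 'camera_from_world': array([[-0.7917,  0.6106,  0.0214,  0.4425],
       [ 0.348 ,  0.4795, -0.8056, -0.0794],
       [-0.5022, -0.6303, -0.5921,  1.6936],
       [ 0.    ,  0.    ,  0.    ,  1.    ]])}
top {'vfov': 47.27733498219253, 'cx': 279.51575712699304, 'cy': 202.84361009458104, 'camera_from_world': array([[ 0.0166, -0.9997,  0.0182, -0.0482],
       [-0.9959, -0.0182, -0.0887,  0.5623],
       [ 0.089 , -0.0167, -0.9959,  1.1183],
       [ 0.    ,  0.    ,  0.    ,  1.    ]])}
wrist {'vfov': 64.23204485181726, 'cx': 282.45824562453805, 'cy': 211.57715044703085, 'T_tool_cam': array([[ 0.0003, -0.967 , -0.2549,  0.0688],
       [ 1.    ,  0.0003, -0.0001, -0.001 ],
       [ 0.0001, -0.2549,  0.967 , -0.1489],
       [ 0.    ,  0.    ,  0.    ,  1.    ]])}
```

View pics/top0.png

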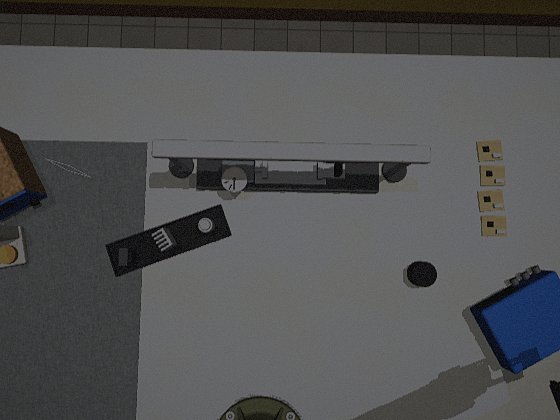

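View pics/scene0.png

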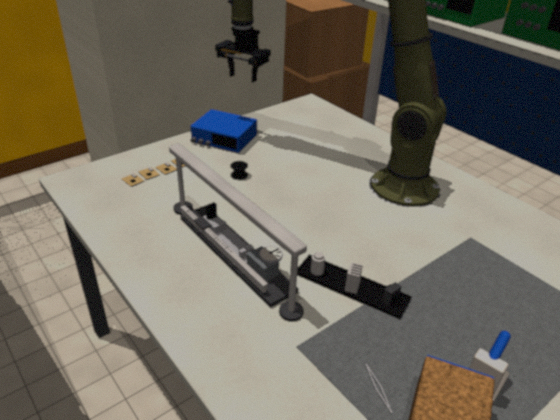

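Top view: tray runs (107,245)–(230,220), with the transformer at (124,256), the heat sink at (162,240) and the spacer at (206,225). The gauge lies at (197–379, 160–192), with the dial at (234,180), thumb fin near (338,170) and the spool at (421,273). The scene view agrees. Next I'll zoom in.

```bash
cat > h.py <<'E'
import numpy as np,cv2
from workcell import status,optics
from scipy.spatial.transform import Rotation as R
np.set_printoptions(precision=4,suppress=True)
def pose():
    o=status.get_obs();T=np.eye(4);T[:3,:3]=R.from_rotvec(o['ee_rot']).as_matrix();T[:3,3]=o['ee_pos'];return T
def cam(n,T=None):
    c=optics.camera_info(n);f=210/np.tan(np.radians(c['vfov'])/2)
    W=T@c['T_tool_cam'] if n=="wrist" else np.linalg.inv(c['camera_from_world'])
    return f,c['cx'],c['cy'],W
def ray(n,uv,z,T=None):
    f,cx,cy,W=cam(n,T);uv=np.atleast_2d(uv).astype(float)
    d=np.c_[(uv[:,0]-cx)/f,(uv[:,1]-cy)/f,np.ones(len(uv))]@W[:3,:3].T
    return W[:3,3]+d*((z-W[2,3])/d[:,2])[:,None]
def proj(n,P,T=None):
    f,cx,cy,W=cam(n,T);p=(np.atleast_2d(P)-W[:3,3])@W[:3,:3];return p[:,:2]/p[:,2:]*f+[cx,cy]
E
python3 - <<'E'
from h import *
im=cv2.imread('pics/top0.png')[130:280,100:390]
im=cv2.convertScaleAbs(cv2.resize(im,None,fx=2.75,fy=2.75,interpolation=cv2.INTER_CUBIC),alpha=1.8)
cv2.imwrite('pics/crop.png',im)
for n,(u,v,z) in dict(sink=(162,240,.064),spacer=(205,225,.062),tr=(124,256,.04),dial=(234,180,.078),g1=(197,192,.018),g2=(379,192,.018),lampL=(152,158,.193),lampR=(431,161,.193),spool=(421,272,.04)).items(): print(n,ray('top',(u,v),z)[0])
E
```

```text
sink [0.4698 0.2285 0.064 ]
spacer [0.5057 0.1321 0.062 ]
tr [0.4316 0.3201 0.04  ]
dial [0.6087 0.0671 0.078 ]
g1 [0.5862 0.1597 0.018 ]
g2 [ 0.5944 -0.2782  0.018 ]
lampL [0.6352 0.2261 0.193 ]
lampR [ 0.6404 -0.3463  0.193 ]
spool [ 0.4056 -0.3713  0.04  ]
```

View pics/crop.png

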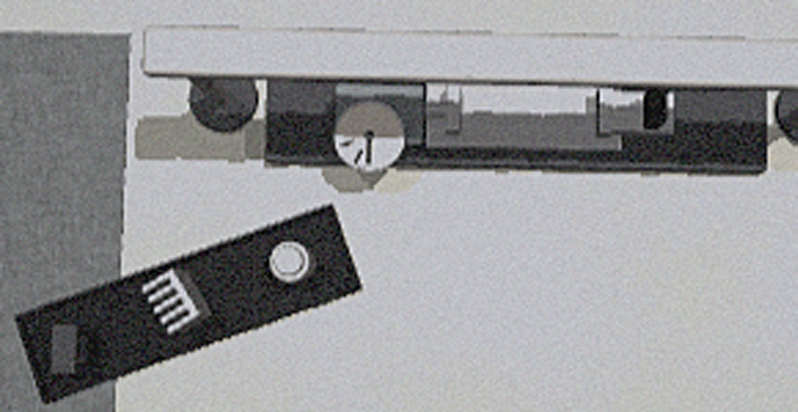

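```bash
cat >> h.py <<'E'
def target(p,psi,lean):   # tool x towards the robot, z forward-down; p = grasp point
    c,s=np.cos(psi),np.sin(psi);L=np.radians(lean)
    z=np.array([np.sin(L)*c,np.sin(L)*s,-np.cos(L)]);x=np.array([-np.cos(L)*c,-np.cos(L)*s,-np.sin(L)])
    T=np.eye(4);T[:3,:3]=np.c_[x,np.cross(z,x),z];T[:3,3]=np.array(p)+.005*z;return T
def rel(A,B):
    D=np.linalg.inv(A)@B;r=np.r_[D[:3,3]/.5,R.from_matrix(D[:3,:3]).as_rotvec()/np.pi]
    print(' '.join('%.4f'%v for v in r));return D
E
python3 - <<'E'
from h import *
A=pose();B=target((.5,-.2,.33),-1.2,0);rel(A,B)
# sink by mask in top image
im=cv2.imread('pics/top0.png');g=cv2.cvtColor(im,cv2.COLOR_BGR2GRAY)
m=np.zeros_like(g);m[225:255,148:180]=g[225:255,148:180]>70
ys,xs=np.nonzero(m);P=ray('top',np.c_[xs,ys],.064)[:,:2].astype(np.float32)
print(len(xs),cv2.minAreaRect(P*1000))
E
```

```text
0.8067 -0.5859 -0.1778 -0.0004 -0.0003 -0.5086
192 ((469.1881103515625, 227.8975830078125), (94.44947052001953, 30.19850730895996), 34.36203384399414)
```

move_arm(
  plan="0.08 -0.06 -0.09 0 0 -0.05 1;0.18 -0.13 -0.15 0 0 -0.10 1;0.28 -0.20 -0.178 0 0 -0.15 1;0.38 -0.27 -0.178 0 0 -0.20 1;0.48 -0.35 -0.178 0 0 -0.25 1;0.58 -0.42 -0.178 0 0 -0.30 1;0.68 -0.49 -0.178 0 0 -0.36 1;0.75 -0.54 -0.178 0 0 -0.42 1;0.80 -0.58 -0.178 0 0 -0.47 1;0.8067 -0.5859 -0.1778 0 0 -0.5086 1",
)

```text
clock: 1.4
ee_pos: [0.5014, -0.1967, 0.3253]
ee_rot: [-1.761, -2.601, -0.001]
ft_force: [-0.8, 0.0, -0.5]
gripper_width: 0.0869
grasp_force: 0.0
```

```bash
python3 - <<'E'
from h import *
A=pose();print(status.get_obs()['qpos'],A[:3,3]);rel(A,target((.42,.205,.26),.4,15))
E
```

```text
[ 0.8279  0.082  -0.5336  1.569   0.0408  1.5021  0.6739] [ 0.5014 -0.1967  0.3253]
0.8063 0.1501 0.1410 -0.0659 -0.0650 -0.5030
```

move_arm(
  plan="0.08 0.015 0.014 -0.006 -0.006 -0.05 1;0.18 0.03 0.028 -0.013 -0.013 -0.10 1;0.28 0.05 0.042 -0.02 -0.02 -0.15 1;0.38 0.07 0.056 -0.026 -0.026 -0.20 1;0.48 0.09 0.07 -0.033 -0.033 -0.25 1;0.58 0.11 0.085 -0.04 -0.04 -0.30 1;0.68 0.127 0.1 -0.046 -0.046 -0.36 1;0.75 0.14 0.12 -0.053 -0.053 -0.41 1;0.80 0.15 0.13 -0.06 -0.06 -0.46 1;0.8063 0.1501 0.141 -0.0659 -0.065 -0.503 1",
)

```text
clock: 2.65
ee_pos: [0.4229, 0.2049, 0.2547]
ee_rot: [-0.572, 2.826, 0.073]
ft_force: [-0.4, -0.9, -0.5]
gripper_width: 0.0869
grasp_force: 0.0
```

```bash
python3 - <<'E'
from h import *
A=pose();print(status.get_obs()['qpos'],A[:3,3]);im=optics.capture('wrist');np.save('w1T.npy',A)
cv2.imwrite('pics/w1.png',im[:,:,::-1])
rel(A,target((.42,.205,.15),.4,40))
E
```

```text
[ 0.1196 -0.2931 -0.5329  2.0266 -0.1582  1.1097  1.608 ] [0.4229 0.2049 0.2547]
0.0551 0.0028 0.2100 -0.0007 -0.1389 -0.0001
```

View pics/w1.png

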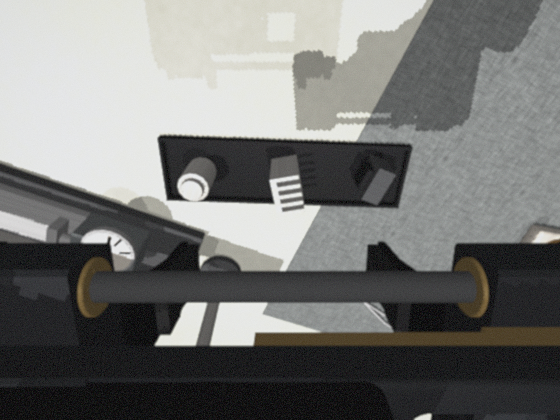

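Wrist view: the sink's bright comb top is at about (270–303, 178–210), with the plate on its left side (the spacer side) and fin tips to the right. The spacer's top is at (193,186) and the transformer is near (378,185).

```bash
python3 - <<'E'
from h import *
T=np.load('w1T.npy');g=cv2.cvtColor(cv2.imread('pics/w1.png'),cv2.COLOR_BGR2GRAY)
m=np.zeros_like(g);m[172:205,262:312]=g[172:205,262:312]>150   # stay off the bright bench below the rim
m[205:214,278:304]=g[205:214,278:304]>150
print(g[172:216:2,264:312:3])
for z in(.064,):
    ys,xs=np.nonzero(m);P=ray('wrist',np.c_[xs,ys],z,T)[:,:2].astype(np.float32);print(len(xs),cv2.minAreaRect(P*1000))
print('spacer',ray('wrist',(193,187),.062,T))
print('tray corners',ray('wrist',[(160,137),(411,146),(397,207),(167,200)],.012,T))
E
```

```text
[[ 48  46  84 105 104  97  95  98 100  95  96  93  47  44  34  41]
 [ 44  43  83 100 102  97  94  97  93  98 103 122  50  44  43  53]
 [ 45  41  92  94  98  96 105 129 158 189 225 223  66  50  50  40]
 [ 48  47  96 129 161 192 224 228 236 234 229 219  72  39  36  43]
 [ 46  50 206 229 235 231 230 225 191 164 127 106  81  38  41  52]
 [ 47  45 204 233 206 159 134 104 100  93  94  94  83  51  51  53]
 [ 46  41 176 233 183  93  94  97 116 133 156 187 146  39  36  38]
 [ 53  46 145 232 220 131 169 190 226 229 235 233 170  41  39  36]
 [ 49  46  96 234 230 231 235 232 228 225 190 160 116  46  48  52]
 [ 44  53  70 232 232 206 187 148 124 109  90  93  94  49  47  45]
 [ 43  52  55 228 231 114  95  91  96 100 120 152 164  55  41  47]
 [ 50  41  49 227 232 133 123 151 176 216 228 236 233  69  42  48]
 [ 44  43  47 194 233 223 227 235 234 231 223 197 164  69  47  46]
 [ 23  28  29 163 232 228 224 189 160 130 108  97  94  61  38  37]
 [ 23  32  23 123 235 220 107  97  93  95 100 120 151  98  17  21]
 [ 58  63  52  90 232 225 101 121 155 180 223 226 236 148  20  23]
 [220 223 194 190 232 230 222 227 234 234 231 226 188 122 101  95]
 [232 234 232 232 232 234 227 210 188 162 127 104  97 136 228 224]
 [231 232 230 232 232 233 138  98  97  92  98 111 128 170 232 233]
 [233 233 232 231 232 234 150 111 139 169 197 224 224 229 232 231]
 [232 230 231 234 232 232 218 223 232 234 232 231 233 229 232 231]
 [231 231 232 234 231 232 234 233 231 232 231 230 232 231 232 233]]
731 ((475.7139892578125, 226.4175567626953), (46.266448974609375, 43.14592742919922), 31.081073760986328)
spacer [[0.5021 0.1369 0.062 ]]
tray corners [[0.4839 0.0816 0.012 ]
 [0.3828 0.3479 0.012 ]
 [0.4571 0.3766 0.012 ]
 [0.5601 0.1074 0.012 ]]
```

```bash
python3 - <<'E'
from h import *
T=np.load('w1T.npy')
Q=ray('wrist',[(268.3,179.5),(299,175),(274,202),(303.5,202)],.064,T)[:,:2];print(Q)
y=Q[1]-Q[0];print('width',np.linalg.norm(y),'yaw from near edge',np.arctan2(-y[0],y[1]))
for a,b in((0,2),(1,3)):
    d=Q[b]-Q[a];print('yaw from side',np.arctan2(d[1],d[0]))
# fin gap left->right lines: fin centre lines, row vs col
F=ray('wrist',[(276,180.8),(294,177.2),(279,188.8),(294,186.2)],.064,T)[:,:2]
for i in(0,2): d=F[i+1]-F[i];print('fin yaw',np.arctan2(-d[0],d[1]))
for yaw in(.4,.45,.5): 
    print((Q[0]+Q[1])/2+.022*np.array([np.cos(yaw),np.sin(yaw)]))
E
```

```text
[[0.4623 0.2065]
 [0.4454 0.2337]
 [0.4845 0.2219]
 [0.4721 0.251 ]]
width 0.03202060384910858 yaw from near edge 0.5581693066039852
yaw from side 0.6068244880226483
yaw from side 0.5754592782721958
fin yaw 0.6150398112050887
fin yaw 0.589745599101718
[0.4741 0.2287]
[0.4736 0.2297]
[0.4731 0.2306]
```

```bash
python3 - <<'E'
from h import *
rel(pose(),target((.46,.224,.13),.59,32))
E
```

```text
-0.0214 0.0105 0.2701 -0.0248 -0.0948 -0.0553
```

move_arm(
  plan="-0.003 0.001 0.03 -0.003 -0.012 -0.007 1;-0.006 0.003 0.07 -0.006 -0.024 -0.014 1;-0.009 0.005 0.11 -0.01 -0.038 -0.022 1;-0.012 0.007 0.15 -0.014 -0.052 -0.03 1;-0.015 0.008 0.19 -0.018 -0.066 -0.038 1;-0.018 0.009 0.23 -0.021 -0.08 -0.046 1;-0.02 0.01 0.255 -0.0235 -0.09 -0.052 1;-0.0214 0.0105 0.2701 -0.0248 -0.0948 -0.0553 1;-0.0214 0.0105 0.2701 -0.0248 -0.0948 -0.0553 1;-0.0214 0.0105 0.2701 -0.0248 -0.0948 -0.0553 1",
)

```text
clock: 3.95
ee_pos: [0.4641, 0.2247, 0.1277]
ee_rot: [-0.74, 2.489, 0.215]
ft_force: [-0.1, -0.2, -0.1]
gripper_width: 0.0869
grasp_force: 0.0
```

```bash
python3 - <<'E'
from h import *
A=pose();print(status.get_obs()['qpos'],A[:3,3],target((.46,.224,.13),.59,32)[:3,3]);rel(A,target((.46,.224,.13),.59,32))
im=optics.capture('wrist');np.save('w2T.npy',A)
cv2.imwrite('pics/w2.png',im[:,:,::-1])
E
```

```text
[-0.0528 -0.2193 -0.3669  2.352  -0.3569  0.4613  1.9926] [0.4641 0.2247 0.1277] [0.4622 0.2255 0.1258]
0.0040 0.0034 0.0021 -0.0015 0.0005 -0.0033
```

View pics/w2.png

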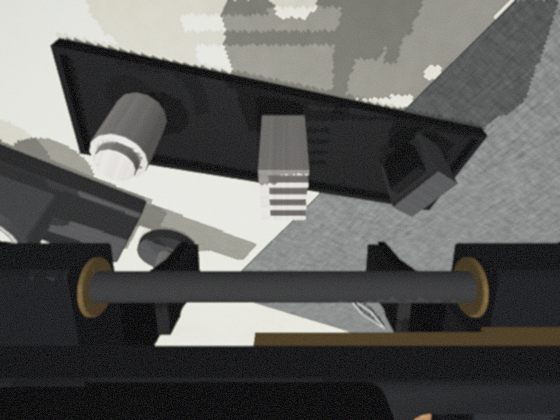

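The sink now appears square to the gripper: its near top edge runs from about (258,176) to (307,174), with horizontal fins and its centre near column 283, midway between the fingers (197 and 367).

```bash
python3 - <<'E'
from h import *
T=np.load('w2T.npy');g=cv2.cvtColor(cv2.imread('pics/w2.png'),cv2.COLOR_BGR2GRAY).astype(int)
for c in(264,272,284,296,303): print(c,g[164:192,c])
for r in(160,178,188): print(r,g[r,252:272],g[r,296:314])
Q=ray('wrist',[(258.5,176),(307.5,174)],.064,T)[:,:2];y=Q[1]-Q[0];yaw=np.arctan2(-y[0],y[1])
print(Q,np.linalg.norm(y),yaw,Q.mean(0)+.022*np.array([np.cos(yaw),np.sin(yaw)]))
E
```

```text
264 [112 111 110 108 113 121 146 155 154 156 148 152 153 154 155 158 159 158
 152 169 204 223 225 227 227 227 228 227]
272 [106 109 106 108 108 125 141 150 153 152 146 131 113 114 104 109 114 108
 121 152 191 222 222 189 140 112 109 108]
284 [109 112 112 111 110 121 147 158 156 161 172 149 122 111 111 109 110 124
 170 223 232 232 226 192 136 110 111 112]
296 [109 110 108 107 104 122 144 153 151 161 168 151 123 111 109 112 110 120
 168 221 228 228 225 188 137 110 104 109]
303 [104 106 107 108 110 120 137 151 149 149 149 137 115 107 110 107 104 118
 163 212 225 226 220 184 132 104 105 106]
160 [ 40  43  41  40  41  45  75 105 108 110 111 111 110 112 109 111 113 113
 116 110] [110 109 109 106 110 110 110 104 108 106 109  97  76  52  44  34  38  27]
178 [ 25  30  31  29  34  52 106 142 153 153 157 156 155 155 153 148 137 121
 112 116] [109 110 110 113 108 103 107 110 105 105 109  91  60  39  38  45  37  41]
188 [232 231 233 232 232 232 231 229 227 227 226 228 227 229 230 230 216 167
 141 140] [137 137 134 137 134 133 131 132 135 135 128  99  59  30  32  32  29  26]
[[0.4662 0.2104]
 [0.4488 0.2342]] 0.029410323390298823 0.6311986277865493 [0.4753 0.2353]
```

```bash
python3 - <<'E'
from h import *
T=np.load('w2T.npy')
Q=ray('wrist',[(257.7,169.5),(308.2,169.5)],.064,T)[:,:2];y=Q[1]-Q[0];yaw=np.arctan2(-y[0],y[1])
c=Q.mean(0)+.022*np.array([np.cos(yaw),np.sin(yaw)])
print(Q,np.linalg.norm(y),yaw,c)
A=pose();rel(A,target((*c,.046),yaw,32))
E
```

```text
[[0.4621 0.2075]
 [0.4458 0.2325]] 0.02980161162157897 0.5777587676571743 [0.4724 0.232 ]
0.0690 0.0030 0.1602 0.0005 0.0007 0.0001
```

move_arm(
  plan="0.01 0 0.02 0 0 0 1;0.02 0 0.05 0 0 0 1;0.033 0.001 0.08 0 0 0 1;0.045 0.002 0.11 0 0 0 1;0.057 0.003 0.135 0 0 0 1;0.065 0.003 0.152 0 0 0 1;0.069 0.003 0.16 0 0 0 1;0.069 0.003 0.16 0 0 0 1;0.069 0.003 0.16 0 0 0 0.6;0.069 0.003 0.16 0 0 0 0.4",
  force=20,
)

```text
clock: 5.25
ee_pos: [0.4744, 0.2334, 0.0417]
ee_rot: [-0.742, 2.488, 0.215]
ft_force: [0.1, 0.4, -0.2]
gripper_width: 0.0742
grasp_force: 0.0
```

```bash
python3 - <<'E'
from h import *
A=pose();print(A[:3,3],status.get_obs()['qpos']);rel(A,target((.4724,.232,.046),.578,32))
E
```

```text
[0.4744 0.2334 0.0417] [-0.0611 -0.0058 -0.4013  2.3963 -0.3274  0.2032  1.9896]
-0.0005 -0.0002 0.0001 0.0005 0.0008 0.0003
```

move_arm(
  plan="0 0 0 0 0 0 0.4;0 0 0 0 0 0 0.35;0 0 0 0 0 0 0.3;0 0 0 0 0 0 0.2;0 0 0 0 0 0 0.2;0 0 0 0 0 0 0.2;0 0 0 0 0 0 0.2;0 0 0 0 0 0 0.2;0 0 0 0 0 0 0.2;0 0 0 0 0 0 0.2",
  force=20,
)

```text
clock: 6.5
ee_pos: [0.474, 0.2333, 0.0411]
ee_rot: [-0.742, 2.489, 0.215]
ft_force: [1.2, -0.6, -0.4]
gripper_width: 0.0299
grasp_force: 20.0
```

```bash
python3 - <<'E'
from h import *
A=pose();B=target((.4724,.232,.046),.578,32)
print(A[:3,3]);
np.save('grasp.npy',A)
C=A.copy();C[2,3]+=.05;rel(A,C)
C[2,3]+=.05;C[0,3]+=.0;rel(A,C)
E
```

```text
[0.474  0.2333 0.0411]
-0.0531 0.0001 -0.0847 0.0000 0.0000 0.0000
-0.1062 0.0002 -0.1694 0.0000 0.0000 0.0000
```

move_arm(
  plan="-0.01 0 -0.015 0 0 0 0.2;-0.022 0 -0.035 0 0 0 0.2;-0.035 0 -0.055 0 0 0 0.2;-0.05 0 -0.08 0 0 0 0.2;-0.065 0 -0.102 0 0 0 0.2;-0.08 0 -0.125 0 0 0 0.2;-0.09 0 -0.14 0 0 0 0.2;-0.095 0 -0.152 0 0 0 0.2;-0.095 0 -0.152 0 0 0 0.2;-0.095 0 -0.152 0 0 0 0.2",
)

```text
clock: 7.75
ee_pos: [0.4736, 0.2329, 0.1301]
ee_rot: [-0.742, 2.49, 0.215]
ft_force: [-1.1, 1.1, -1.0]
gripper_width: 0.0297
grasp_force: 20.0
```

```bash
python3 - <<'E'
from h import *
A=pose();print(A[:3,3],status.get_obs()['qpos'],status.get_obs()['grasp_force'])
rel(A,target((.53,-.06,.14),.015,32))
np.save('w3T.npy',A);cv2.imwrite('pics/w3.png',optics.capture('wrist')[:,:,::-1])
E
```

```text
[0.4736 0.2329 0.1301] [-0.0465 -0.1919 -0.3847  2.3245 -0.3299  0.4592  1.9613] 19.989425487146946
0.1818 -0.5548 -0.1280 0.0957 0.0000 0.1522
```

move_arm(
  plan="0.009 -0.03 -0.008 0.005 0 0.008 0.2;0.025 -0.08 -0.02 0.014 0 0.022 0.2;0.045 -0.14 -0.033 0.024 0 0.038 0.2;0.067 -0.205 -0.047 0.035 0 0.056 0.2;0.09 -0.275 -0.064 0.047 0 0.075 0.2;0.113 -0.345 -0.08 0.059 0 0.094 0.2;0.136 -0.415 -0.096 0.072 0 0.114 0.2;0.159 -0.485 -0.112 0.084 0 0.133 0.2;0.175 -0.535 -0.123 0.092 0 0.147 0.2;0.182 -0.555 -0.128 0.0957 0 0.1522 0.2",
)

```text
clock: 9.05
ee_pos: [0.533, -0.0621, 0.1362]
ee_rot: [-0.014, 2.582, 0.005]
ft_force: [-0.3, -0.1, -1.4]
gripper_width: 0.03
grasp_force: 20.0
```

```bash
python3 - <<'E'
from h import *
A=pose();print(A[:3,3],status.get_obs()['qpos'],status.get_obs()['grasp_force'])
np.save('w4T.npy',A);cv2.imwrite('pics/w4.png',cv2.convertScaleAbs(optics.capture('wrist')[:,:,::-1],alpha=1.0))
E
```

```text
[ 0.533  -0.0621  0.1362] [ 0.2672 -0.1775 -0.1465  2.3084 -0.2108  0.4613  1.8596] 19.98952446738258
```

View pics/w4.png

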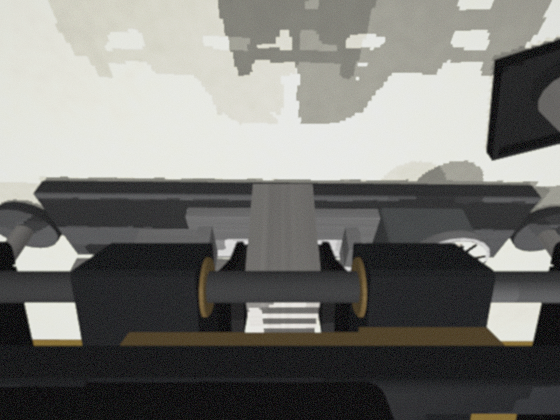

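Wrist view: the base's front edge is at row ~182–195 (columns 37–545) and the bed's front edge at row ~209, from (188,209) to (378,209). The sink hangs straight between them, the jaw block is at ~(213,240), and the anvil at ~(352,245).

```bash
python3 - <<'E'
from h import *
T=np.load('w4T.npy');g=cv2.cvtColor(cv2.imread('pics/w4.png'),cv2.COLOR_BGR2GRAY).astype(int)
for c in(100,195,220,330,370,): print(c,g[174:234:1,c])
print(g[214,180:200],g[214,368:390]);print(g[188,28:50],g[188,530:560])
Q=ray('wrist',[(187.5,209),(378.5,209)],.030,T);print(Q,np.linalg.norm(Q[1]-Q[0]))
E
```

```text
100 [230 234 228 191 145 134 121  85  50  42  44  50  50  55  41  44  46  48
  52  70  81  91  91  90  73  63  57  55  53  52  53  51  58  51  51  53
  51  46  47  52  46  51  48  53  53  49  54  48  50  51  54  49  64  79
  91  95  92  91  93  93]
195 [232 233 235 225 179 134 122 107  73  49  53  47  48  50  47  47  53  52
  48  60  75  86  93  92  91  75  66  60  56  53  53  52  54  74  94  99
  98 100  97 102  99 110 110 111 115 114 111 112 111 112 111 111 112 110
 108 108 103 106 100 102]
220 [233 231 233 232 217 167 134 118  89  51  47  50  46  44  44  52  43  51
  51  52  69  76 101  97  91  75  61  57  51  56  52  51  49  65  93  98
  97  97 101 104 100 105 108 117 115 113 113 119 111 109 111 110 109 110
 111 112 117 112 118 113]
330 [233 233 234 232 236 227 181 135 116  92  50  38  44  53  46  49  51  46
  48  44  55  70  79  92  91  97  90  69  54  51  47  57  52  57  72  87
 100 102  96 103 105 106 104 111 117 111 113 113 113 113 105 111 112 113
 110 113 111 109 110 108]
370 [232 233 233 232 234 227 181 137 122  96  55  40  47  47  52  50  46  43
  49  49  51  64  79  88  93  87  67  58  57  53  57  53  51  50  71  95
 102  97 103 103 103 103 107 112 119 115 113 110 116 113 111 106 112 113
 119 114 112 109 111 113]
[ 56  52  54  50  55  70  90 102 102 100 103 102 101  99  99  99 103 104
 101 103] [102 101 103  99 102 104 102 103 105 104  94  75  54  59  67  66  74  70
  74  75  74  75]
[214 216 216 217 218 217 218 199 162 102  57  46  49  49  49  42  45  48
  50  44  49  44] [ 41  41  52  73 103 121 129 126 123 126 127 124 128 126 125 132 135 135
 135 145 149 156 155 157 154 158 156 156 158 158]
[[ 0.6007 -0.141   0.03  ]
 [ 0.5991  0.021   0.03  ]] 0.1620426463099922
```

```bash
python3 - <<'E'
from h import *
T=np.load('w4T.npy')
def gp(Q,ya,yb,x):
    d=Q[1]-Q[0];yaw=np.arctan2(-d[0],d[1]);c,s=np.cos(yaw),np.sin(yaw)
    ym=(ya+yb)/2;print(np.linalg.norm(d[:2]),yaw,Q.mean(0)[:2]-[c*x-s*ym,s*x+c*ym])
gp(ray('wrist',[(185.4,215.5),(379.5,217)],.030,T),-.09,.08,-.03)
gp(ray('wrist',[(185.5,207.5),(378.8,208.3)],.018,T),-.09,.08,-.03)  # foot of bed front face
# top camera: base front edges, dial
gp(ray('top',[(379,192),(197,192)],.018),-.22,.22,-.045)
g=cv2.cvtColor(cv2.imread('pics/top0.png'),cv2.COLOR_BGR2GRAY)
for c in(205,225,300,370): print(c,g[176:200,c])
E
```

```text
0.1685567513999067 -0.0016179167740418845 [ 0.6391 -0.0552]
0.17345544318839046 0.003932198304802026 [ 0.6411 -0.0554]
0.4379262294052507 0.018687192706980833 [ 0.6353 -0.0584]
205 [ 31  21  32  23  30  26  28  30  25  18  28  43  33  30  98 110 109 106
 114 101 105 107 108 106]
225 [ 66  64  65  77 109  85  31  89 111 107 105 110  88  27  46  73  78  75
  77  80  77  80  75  69]
300 [ 58  57  56  54  58  56  67  56  34  23  23  25  43  50  20  34  73 102
 110 110 104 109 104 108]
370 [ 20  25  30  20  23  15  13  33  21  29  25  25   5  18  47  44  26  47
  97 109 106 111 107 105]
```

```bash
python3 - <<'E'
from h import *
A=pose();rel(A,target((.57,-.055,.085),0,32));rel(A,target((.64,-.055,.085),0,32))
E
```

```text
-0.0081 0.0135 0.1360 0.0019 0.0003 0.0028
-0.1267 0.0120 0.2104 0.0019 0.0003 0.0028
```

move_arm(
  plan="-0.002 0.003 0.035 0.0005 0 0.001 0.2;-0.004 0.007 0.07 0.001 0 0.0015 0.2;-0.006 0.01 0.105 0.0015 0 0.002 0.2;-0.008 0.0135 0.136 0.0019 0.0003 0.0028 0.2;-0.03 0.013 0.15 0.0019 0.0003 0.0028 0.2;-0.055 0.013 0.166 0.0019 0.0003 0.0028 0.2;-0.08 0.0125 0.182 0.0019 0.0003 0.0028 0.2;-0.105 0.012 0.197 0.0019 0.0003 0.0028 0.2;-0.1267 0.012 0.2104 0.0019 0.0003 0.0028 0.2;-0.1267 0.012 0.2104 0.0019 0.0003 0.0028 0.2",
)

```text
clock: 10.35
ee_pos: [0.6435, -0.0521, 0.081]
ee_rot: [-0.006, 2.582, 0.002]
ft_force: [-0.1, -0.0, -1.2]
gripper_width: 0.0301
grasp_force: 20.0
```

```bash
python3 - <<'E'
from h import *
A=pose();o=status.get_obs();print(A[:3,3],o['ft_force'],o['grasp_force'])
np.save('w5T.npy',A);cv2.imwrite('pics/w5.png',optics.capture('wrist')[:,:,::-1]);
s=optics.capture('scene')[150:320,150:350,::-1];cv2.imwrite('pics/s5.png',cv2.resize(s,None,fx=3,fy=3))
rel(A,target((.64,-.055,.074),0,32));rel(A,target((.64,-.055,.0715),0,32));rel(A,target((.64,-.055,.070),0,32))
E
```

```text
[ 0.6435 -0.0521  0.081 ] [-0.143  -0.0209 -1.2425] 19.989456706680357
0.0134 -0.0058 0.0181 0.0008 0.0002 0.0012
0.0160 -0.0058 0.0223 0.0008 0.0002 0.0012
0.0176 -0.0058 0.0248 0.0008 0.0002 0.0012
```

View pics/w5.png

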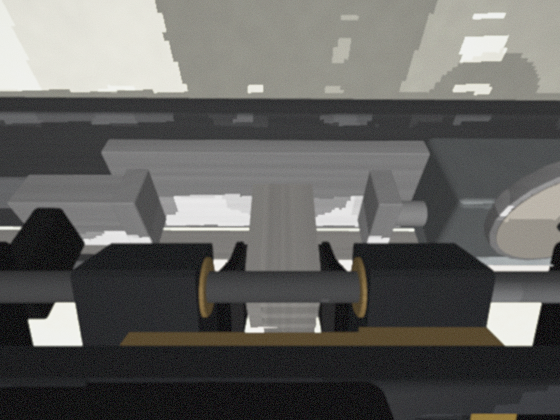

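The sink hangs between the jaw (face near column 160) and the anvil (face near column 362), with room on both sides. The anvil plunger is at (412,213). Lowering now.

move_arm(
  plan="0.004 -0.001 0.005 0 0 0.001 0.2;0.008 -0.002 0.01 0.0005 0 0.001 0.2;0.0115 -0.003 0.015 0.0008 0 0.001 0.2;0.0134 -0.003 0.0181 0.0008 0 0.0012 0.2;0.0145 -0.003 0.02 0.0008 0 0.0012 0.2;0.0155 -0.003 0.0215 0.0008 0 0.0012 0.2;0.016 -0.003 0.0223 0.0008 0 0.0012 0.2;0.0165 -0.003 0.0231 0.0008 0 0.0012 0.2;0.0165 -0.003 0.0231 0.0008 0 0.0012 0.2;0.0165 -0.003 0.0231 0.0008 0 0.0012 0.2",
)

```text
clock: 11.7
ee_pos: [0.642, -0.0538, 0.0672]
ee_rot: [0.0, 2.582, -0.0]
ft_force: [-1.7, 0.2, 3.9]
gripper_width: 0.0296
grasp_force: 20.0
```

move_arm(
  plan="0 0 0 0 0 0 0.4;0 0 0 0 0 0 0.5;0 0 0 0 0 0 0.55;0 0 0 0 0 0 0.55;0 0 0 0 0 0 0.55;0 0 -0.03 0 0 0 0.55;0 0 -0.07 0 0 0 0.55;0 0 -0.12 0 0 0 0.55;0 0 -0.17 0 0 0 0.55;0 0 -0.2 0 0 0 0.55",
)

```text
clock: 12.95
ee_pos: [0.5884, -0.0539, 0.1535]
ee_rot: [0.0, 2.581, -0.001]
ft_force: [0.7, -0.1, -1.7]
gripper_width: 0.0478
grasp_force: 0.0
```

```bash
python3 - <<'E'
from h import *
A=pose();o=status.get_obs();print(A[:3,3],o['ft_force'],o['grasp_force'],o['qpos'])
np.save('w6T.npy',A);cv2.imwrite('pics/w6.png',optics.capture('wrist')[:,:,::-1]);
cv2.imwrite('pics/t6.png',optics.capture('top')[:,:,::-1])
E
```

```text
[ 0.5884 -0.0539  0.1535] [ 0.6746 -0.0723 -1.695 ] 0.0 [ 0.2624 -0.0773 -0.1876  2.1832 -0.1123  0.4769  1.7269]
```

View pics/w6.png

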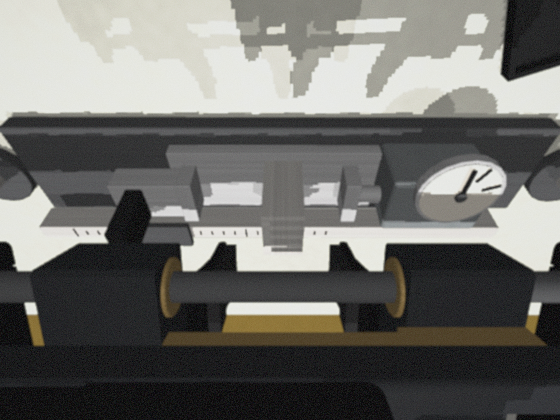

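The sink stands upright on the bed near column 284, released. The dial pivot is at (461,198), its needle tip at (475,171) is short of both marks (485,175) and (492,188), and the fin is at about (107–150, 190–242).

```bash
python3 - <<'E'
from h import *
T=np.load('w6T.npy');G=np.array([.640,-.055,0])
im=cv2.imread('pics/w6.png');g=cv2.cvtColor(im,cv2.COLOR_BGR2GRAY).astype(int)
m=(g<28).astype(np.uint8);m[:185]=0;m[243:]=0;m[:,:95]=0;m[:,165:]=0
c=max(cv2.findContours(m,0,2)[0],key=cv2.contourArea);print('fin hull',cv2.approxPolyDP(cv2.convexHull(c),2,True).reshape(-1,2).tolist())
for r in(182,190,200):print(r,g[r,188:216])
for v in(0,.01,.02,.03):
    print(v,'jawface top near/far',proj('wrist',G+[[-.02,-.08+v,.057],[.02,-.08+v,.057]],T).tolist(),'fin top near -y,+y, far -y,+y',proj('wrist',G+[[-.015,-.132+v,.1],[-.015,-.118+v,.1],[.015,-.132+v,.1],[.015,-.118+v,.1],[-.015,-.132+v,.06],[-.015,-.118+v,.06]],T).round(1).tolist())
print('anvil',proj('wrist',G+[[-.02,.05,.057],[.02,.05,.057]],T),'needle pivot',proj('wrist',G+[-.028,.125,.078],T))
E
```

```text
fin hull [[139, 191], [149, 214], [140, 242], [110, 242], [106, 234], [125, 192]]
182 [100 103  91  82  71  70  70  73  69  69  68  80  99 110 110 115 107 114
 110 115 114 117 128 138 141 140 134 139]
190 [113 117 103  82  72  70  73  71  72  72  66  70  74  97 129 139 135 141
 142 139 140 139 137 164 202 216 218 213]
200 [118 112 114 114 109  98  82  70  68  66  68  73  72  75  80 126 183 213
 216 212 215 213 214 214 216 213 214 213]
0 jawface top near/far [[173.57878175312896, 185.8618253353431], [184.931564567295, 221.07245858815935]] fin top near -y,+y, far -y,+y [[84.1, 234.6], [104.9, 234.6], [101.7, 260.2], [120.6, 260.2], [105.5, 193.4], [124.0, 193.4]]
0.01 jawface top near/far [[186.88541665858253, 185.86331475214698], [196.851637796411, 221.07418761650078]] fin top near -y,+y, far -y,+y [[98.9, 234.6], [119.7, 234.6], [115.2, 260.2], [134.1, 260.2], [118.7, 193.4], [137.3, 193.4]]
0.02 jawface top near/far [[200.19238470460817, 185.8648042062394], [208.77197835305782, 221.07591668361852]] fin top near -y,+y, far -y,+y [[113.8, 234.6], [134.5, 234.6], [128.7, 260.2], [147.6, 260.2], [132.0, 193.4], [150.5, 193.4]]
0.03 jawface top near/far [[213.49968590371668, 185.86629369762178], [220.69258624622827, 221.07764578951395]] fin top near -y,+y, far -y,+y [[128.6, 234.6], [149.3, 234.6], [142.2, 260.2], [161.1, 260.2], [145.2, 193.4], [163.7, 193.4]]
anvil [[346.591  185.8812]
 [339.9134 221.0949]] needle pivot [[460.7318 197.9738]]
```

```bash
python3 - <<'E'
from h import *
A=pose();B=target((.638,-.165,.086),0,32);P=B.copy();P[:3,3]-=.085*B[:3,2];rel(A,P);rel(P,B)
E
```

```text
-0.0112 -0.2220 0.0071 -0.0004 0.0012 0.0000
0.0000 0.0000 0.1700 0.0000 -0.0000 0.0000
```

move_arm(
  plan="-0.002 -0.04 0.001 0 0.0002 0 0.45;-0.004 -0.09 0.003 0 0.0004 0 0.45;-0.006 -0.14 0.005 0 0.0008 0 0.45;-0.009 -0.19 0.006 0 0.001 0 0.45;-0.0112 -0.222 0.0071 0 0.0012 0 0.45;-0.0112 -0.222 0.0071 0 0.0012 0 0.45;-0.0112 -0.222 0.03 0 0.0012 0 0.45;-0.0112 -0.222 0.06 0 0.0012 0 0.45;-0.0112 -0.222 0.08 0 0.0012 0 0.45;-0.0112 -0.222 0.08 0 0.0012 0 0.45",
)

```text
clock: 14.3
ee_pos: [0.6142, -0.1639, 0.1187]
ee_rot: [-0.001, 2.589, 0.001]
ft_force: [0.1, -0.6, -0.6]
gripper_width: 0.0391
grasp_force: 0.0
```

```bash
python3 - <<'E'
from h import *
A=pose();o=status.get_obs();print(A[:3,3],o['ft_force'],o['gripper_width'])
im=optics.capture('wrist')[:,:,::-1];cv2.imwrite('pics/w7.png',im)
T=A;G=np.array([.640,-.055,0]);v=.0148
print(proj('wrist',G+[[-.015,-.132+v,.1],[-.015,-.118+v,.1],[-.015,-.132+v,.06],[-.015,-.118+v,.06]],T).round(1).tolist())
rel(A,target((.638,-.165,.086),0,32))
E
```

```text
[ 0.6142 -0.1639  0.1187] [ 0.1097 -0.5514 -0.614 ] 0.03907251027984537
[[265.9, 254.6], [291.5, 254.6], [268.0, 202.9], [290.2, 202.9]]
-0.0063 -0.0023 0.0906 0.0003 -0.0020 0.0001
```

View pics/w7.png

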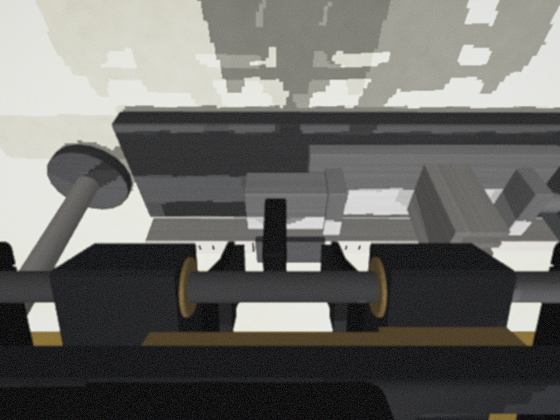

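The fin (columns 264–287) lies between the open fingers (inner edges ~243 and 322), slightly left of centre. I'll shift about 2.5 mm, go in and close.

move_arm(
  plan="-0.001 -0.004 0.02 0 -0.001 0 0.45;-0.003 -0.005 0.045 0 -0.002 0 0.45;-0.005 -0.005 0.07 0 -0.002 0 0.45;-0.006 -0.005 0.085 0 -0.002 0 0.45;-0.006 -0.005 0.09 0 -0.002 0 0.45;-0.006 -0.005 0.09 0 -0.002 0 0.3;-0.006 -0.005 0.09 0 -0.002 0 0.1;-0.006 -0.005 0.09 0 -0.002 0 0.05;-0.006 -0.005 0.09 0 -0.002 0 0.05;-0.006 -0.005 0.09 0 -0.002 0 0.05",
  force=15,
)

```text
clock: 15.6
ee_pos: [0.6409, -0.1684, 0.0842]
ee_rot: [0.002, 2.58, -0.002]
ft_force: [-0.8, -2.9, 1.0]
gripper_width: 0.0135
grasp_force: 15.0
```

move_arm(
  plan="0 0.005 0 0 0 0 0.05;0 0.014 0 0 0 0 0.05;0 0.024 0 0 0 0 0.05;0 0.035 0 0 0 0 0.05;0 0.046 0 0 0 0 0.05;0 0.057 0 0 0 0 0.05;0 0.068 0 0 0 0 0.05;0 0.078 0 0 0 0 0.05;0 0.086 0 0 0 0 0.05;0 0.09 0 0 0 0 0.05",
)

```text
clock: 16.85
ee_pos: [0.6409, -0.1261, 0.0842]
ee_rot: [0.005, 2.579, -0.006]
ft_force: [1.1, -9.0, -1.6]
gripper_width: 0.0138
grasp_force: 15.0
```

move_arm(
  plan="0 0.004 0 0 0 0 0.05;0 0.01 0 0 0 0 0.05;0 0.016 0 0 0 0 0.05;0 0.022 0 0 0 0 0.05;0 0.028 0 0 0 0 0.05;0 0.035 0 0 0 0 0.05;0 0.042 0 0 0 0 0.05;0 0.05 0 0 0 0 0.05;0 0.057 0 0 0 0 0.05;0 0.06 0 0 0 0 0.05",
)

```text
clock: 18.1
ee_pos: [0.641, -0.0966, 0.0842]
ee_rot: [0.006, 2.579, -0.006]
ft_force: [1.8, -10.0, -1.6]
gripper_width: 0.014
grasp_force: 15.0
```

```bash
python3 - <<'E'
from h import *
A=pose();print(A[:3,3],status.get_obs()['ft_force'])
w=optics.capture('wrist')[:,:,::-1];t=optics.capture('top')[:,:,::-1]
c=proj('wrist',np.array([[.612,.07,.078]]),A)[0];print(c,proj('top',np.array([[.612,.07,.078]])))
t=cv2.resize(t[155:205,205:345],(784,280),interpolation=cv2.INTER_CUBIC);t=cv2.convertScaleAbs(t,alpha=1.6)
cv2.imwrite('pics/t8.png',np.vstack([t,cv2.resize(w[100:290,180:560],(784,320))]) if 1 else t)
E
```

```text
[ 0.641  -0.0966  0.0842] [ 1.8029 -9.9592 -1.5865]
[666.1303 223.3658] [[232.7757 178.5562]]
```

View pics/t8.png

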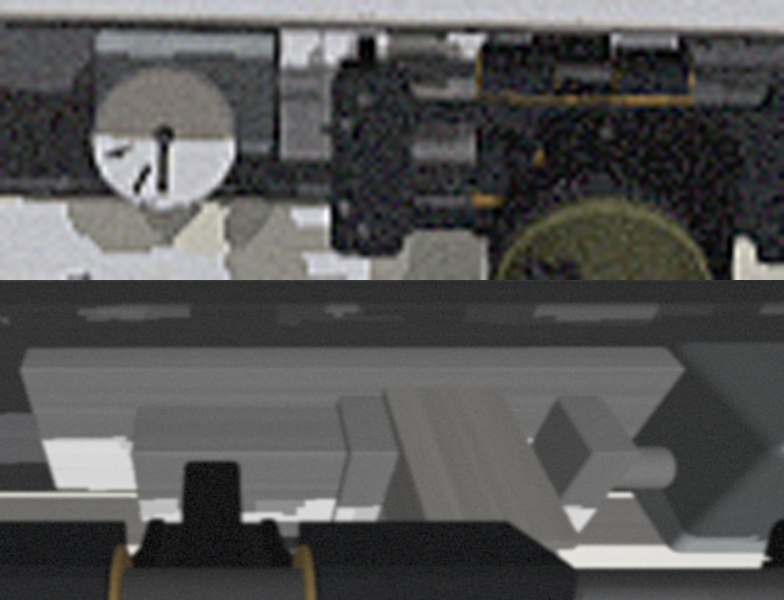

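Top dial crop: pivot (164,133), needle straight down at (164,190), i.e. zero. The marks are at (142,180) and (118,152). The sink is against the jaw and still short of the anvil.

move_arm(
  plan="0 0.003 0 0 0 0 0.05;0 0.007 0 0 0 0 0.05;0 0.011 0 0 0 0 0.05;0 0.015 0 0 0 0 0.05;0 0.019 0 0 0 0 0.05;0 0.023 0 0 0 0 0.05;0 0.027 0 0 0 0 0.05;0 0.031 0 0 0 0 0.05;0 0.033 0 0 0 0 0.05;0 0.033 0 0 0 0 0.05",
)

```text
clock: 19.45
ee_pos: [0.641, -0.0806, 0.0842]
ee_rot: [0.006, 2.579, -0.006]
ft_force: [2.1, -10.4, -1.9]
gripper_width: 0.0142
grasp_force: 15.0
```

```bash
cat > n.py <<'E'
from h import *
# needle: darkness along spokes on the dial plane, gauge axes (yaw 0); average frames
A=pose();print(A[:3,3],status.get_obs()['ft_force'])
g=np.mean([cv2.cvtColor(optics.capture('top'),cv2.COLOR_RGB2GRAY).astype(float) for _ in range(3)],0).astype(np.float32)
c=ray('top',(205+164/5.6-.4,155+133/5.6-.4),.078)[0]
th=np.arange(-.3,1.7,.05);out=[]
for r in((.009,.012,.015),(.019,.022,.025)):   # inner: needle only; outer: marks too
    s=0
    for k in r:
        uv=proj('top',c+np.c_[-k*np.cos(th),k*np.sin(th),0*th]).astype(np.float32)
        s=s+cv2.remap(g,uv[:,0],uv[:,1],cv2.INTER_LINEAR).ravel()/3
    w=np.clip(np.percentile(s,75)-25-s,0,None);i=np.argmax(w);sl=slice(max(i-5,0),i+6);print('angle',(th[sl]*w[sl]).sum()/w[sl].sum(),s.round().astype(int))
cv2.imwrite('pics/n.png',g)
E
python3 n.py
```

```text
[ 0.641  -0.0806  0.0842] [  2.099  -10.3911  -1.8736]
angle 0.07609637412677243 [128 123 113  96  80  64  52  40  28  36  60  90 102 106 104 109 115 119
 122 123 124 124 124 123 123 121 119 116 112 108 106 104 103  97  91  85
  81  77  73  72]
angle 0.44303633422945604 [121 122 124 125 121 116  86  45  49  84 114 127 124  99  57  39  74 107
 126 127 124 122 122 122 124 123 115 100  76  65  75  98 116 123 118 109
  99  82  70  73][ WARN:0@3.844] global loadsave.cpp:1063 imwrite_ Unsupported depth image for selected encoder is fallbacked to CV_8U.
```

move_arm(
  plan="0 0.001 0 0 0 0 0.05;0 0.002 0 0 0 0 0.05;0 0.003 0 0 0 0 0.05;0 0.004 0 0 0 0 0.05;0 0.005 0 0 0 0 0.05;0 0.006 0 0 0 0 0.05;0 0.006 0 0 0 0 0.05;0 0.006 0 0 0 0 0.05;0 0.006 0 0 0 0 0.05;0 0.006 0 0 0 0 0.05",
)

```text
clock: 20.85
ee_pos: [0.641, -0.0785, 0.0842]
ee_rot: [0.008, 2.579, -0.007]
ft_force: [2.8, -12.4, -1.5]
gripper_width: 0.0139
grasp_force: 15.0
```

```bash
python3 n.py 2>/dev/null
```

```text
[ 0.641  -0.0785  0.0842] [  2.7722 -12.4212  -1.5427]
angle 0.3383433269116351 [124 124 125 126 127 126 120 112 105  86  61  40  27  24  34  50  71  95
 109 116 122 125 127 126 125 124 122 118 113 108 106 105 104  97  91  85
  81  77  72  71]
angle 0.38831606146245873 [121 121 121 120 120 121 121 122 124 126 118  90  60  36  25  38  78 110
 126 125 124 123 123 122 123 123 115 100  76  65  73  97 116 124 118 108
  98  83  72  73]
```

move_arm(
  plan="0 0.001 0 0 0 0 0.05;0 0.002 0 0 0 0 0.05;0 0.003 0 0 0 0 0.05;0 0.004 0 0 0 0 0.05;0 0.005 0 0 0 0 0.05;0 0.006 0 0 0 0 0.05;0 0.007 0 0 0 0 0.05;0 0.007 0 0 0 0 0.05;0 0.007 0 0 0 0 0.05;0 0.007 0 0 0 0 0.05",
)

```text
clock: 22.25
ee_pos: [0.641, -0.0758, 0.0842]
ee_rot: [0.009, 2.579, -0.008]
ft_force: [2.4, -13.4, -2.6]
gripper_width: 0.0139
grasp_force: 15.1
```

```bash
python3 n.py 2>/dev/null
```

```text
[ 0.641  -0.0758  0.0842] [  2.3738 -13.4365  -2.5911]
angle 0.72572960305046 [122 122 122 122 123 123 123 123 122 122 123 124 119 112 103  99  93  82
  66  51  41  37  45  64  81  97 108 113 113 111 109 107 105  99  92  86
  82  78  74  73]
angle 0.723563254325533 [121 121 121 121 121 120 121 121 121 122 125 125 120  96  56  40  76 109
 120  92  58  40  54  89 117 130 119 102  78  66  75  98 116 124 118 108
  98  83  72  74]
```

Needle 0.72 rad (4.8 mm), between the marks at 0.45 and 1.2. Releasing and backing out.

move_arm(
  plan="0 0 0 0 0 0 0.25;0 0 0 0 0 0 0.35;0 0 0 0 0 0 0.35;0 0 0 0 0 0 0.35;0 0 -0.02 0 0 0 0.35;0 0 -0.06 0 0 0 0.35;0 0 -0.1 0 0 0 0.35;0 0 -0.15 0 0 0 0.35;0 0 -0.2 0 0 0 0.35;0 0 -0.2 0 0 0 0.35",
)

```text
clock: 23.65
ee_pos: [0.588, -0.0689, 0.1709]
ee_rot: [-0.001, 2.577, -0.001]
ft_force: [0.0, 0.3, -0.2]
gripper_width: 0.0309
grasp_force: 0.0
```

```bash
python3 n.py 2>/dev/null; python3 - <<'E'
from h import *
cv2.imwrite('pics/w9.png',optics.capture('wrist')[:,:,::-1])
E
```

```text
[ 0.588  -0.0689  0.1709] [ 0.0451  0.2969 -0.2395]
angle 0.7273611541293112 [122 122 123 123 124 124 124 123 123 123 124 125 120 113 104 100  95  84
  68  52  42  38  46  65  82  99 109 114 114 111 110 108 106 100  93  88
  84  80  75  74]
angle 0.5091050368589924 [121 121 122 123 122 121 121 122 123 123 125 125 120  97  57  42  78 110
 120  93  59  43  58  91 118 131 121 103  77  65  74  98 117 125 120 109
  98  83  72  74]
```

View pics/w9.png

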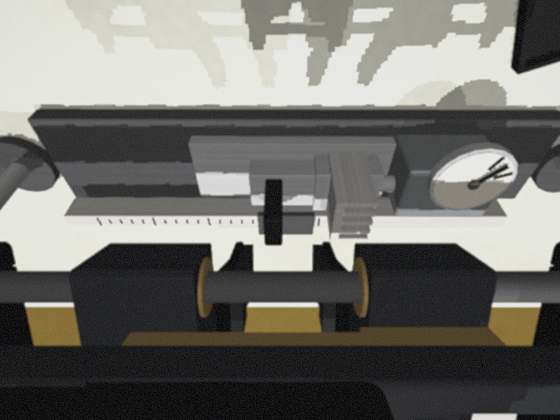

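The sink stands upright, pinched between the jaw (right face near column 330) and the anvil (near 385). The needle from (474,184) lies between the two marks, and the gripper is clear.

```bash
python3 -c "
from workcell import arm;print(arm.job_done())"
```

```text
the job is handed in; nothing more can be done
None
```

The job is handed in: the heat sink stands upright on the bed, pinched by jaw and anvil, and after release the needle held at about 0.73 rad (about 4.8 mm), between the two marks; no verdict came back.

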